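# Stand the toppled drinks carton back in its larder-tray lane

### The job

A big drinks carton has toppled over out of the middle lane of the wooden larder tray. Tip it back up onto its base and slide it down the middle lane until it stands upright, square and flat against the tray's backboard, and leave the jar, the tin and the mug standing where they are.

Things in the scene. Friction and masses are not known exactly. Their poses are not given: they have to be found in the camera images.
- tray: Fixed pale-wood larder tray on the worktop. Origin: on the worktop, on the middle lane's centre line; x along the lanes to the backboard, y across, z up. Floor 8 mm thick, x -230 to 180, y -211 to 211 mm. Dividers 8 mm thick, tops at z 48 mm, x 70 to 170 mm, at y -207, -69, 69, 207 mm, make three lanes 130 mm wide; in front of them the floor is open, with no rim.
- lane_end (a point): Foot of the backboard's inner face at the end of the middle lane, on the tray floor (8 mm above the worktop), 170 mm along the tray's x. The backboard is as wide as the tray, 10 mm thick, its top 120 mm above the worktop.
- carton: Rigid closed gable-top drinks carton, 0.4 to 0.72 kg, too wide to grip. Origin: centre of its square base; z from base to top. Body 92 x 92 x 150 mm; then a 45 degree roof 44 mm high, slopes facing +x and -x; then a flat fin. Starts lying on its -x side on the tray's open floor, base 107 to 140 mm from the backboard and facing it within 0.1 rad. Standing, it slides under a low push of 2 to 6 N.
- fin_edge (a point): Middle of the outer edge of the carton's top fin, 210 mm from the base. Fin 5 mm thick (carton x), 92 mm wide (y), 16 mm beyond the roof ridge. While the carton lies, the fin is level, 46 mm above the tray floor, and below it and the lower roof slope is a wedge-shaped space, open at the end and both sides. A screw cap (30 mm across, 12 mm proud) is on the +x (upper) slope.
- mass_centre (a point): About the carton's centre of mass, 76 mm above its base on its axis. Lifted by the fin, the carton turns about the lower edge of its base, which hardly slides; about 30 degrees short of upright it passes its balance point and drops onto its base by itself, away from the finger.
- jar: Glass storage jar with steel lid, 82 mm across, 150 mm tall, standing in one of the two outer lanes near the backboard. Loose; to be left alone. Origin: centre of its underside.
- tin: Food tin with paper label, 74 mm across, 110 mm tall, standing in the other outer lane near the backboard. Loose; to be left alone. Origin: centre of its underside.
- mug: White mug, 82 mm across and 95 mm tall, handle at its +y, standing on the worktop behind the tray. Loose; to be left alone. Origin: centre of its underside.

How it is judged (in metres and radians):
At the end, for the whole second after the job is handed in: The carton stands on its base on the tray floor, at rest and upright (within 0.06 rad), in the middle lane (its centre within 30 mm of the lane's centre line), square to the tray (within 0.1 rad, whichever way its cap faces) and against the backboard (within 10 mm) (angle between carton's own z axis and vertical below 0.06 rad and x of carton in the frame of tray above 0.114 m and y of carton in the frame of tray between -0.03 and 0.03 m and z of carton in the frame of tray below 0.016 m and (angle between the x axis of carton and the x axis of tray, either way round below 0.1 rad or angle between the y axis of carton and the x axis of tray, either way round below 0.1 rad) and linear speed of carton below 0.02 m/s); the robot touches nothing.
It fails at once if the jar is moved more than 30 mm or toppled (distance of jar from where it was at the start of the episode above 0.03 m or angle between jar's own z axis and vertical above 0.4 rad).
It fails at once if the tin is moved more than 30 mm or toppled (distance of tin from where it was at the start of the episode above 0.03 m or angle between tin's own z axis and vertical above 0.4 rad).
It fails at once if the mug is moved more than 30 mm or toppled (distance of mug from where it was at the start of the episode above 0.03 m or angle between mug's own z axis and vertical above 0.4 rad).
It also fails if it takes over 45 s, if anything falls off the work surface, if the arm or the gripper's body presses on something with over 40 N, if the wrist force passes 120 N, or if a joint passes its speed limit or range.

### The arm

A 6-joint arm with a two-finger parallel gripper is mounted at the origin on the work surface. World frame = base frame: x ahead of the robot, y to its left, z up, the work surface at z = 0. Lengths are in mm, angles in rad, forces in N, time in s.
With the tool pointing down it reaches from about 275 to 850 mm from the base axis. Payload 5.2 kg.
Tool frame: the origin (TCP) lies midway between the tips of the shut fingers; the grasp point (between the pads) lies behind it (r.grip_depth is the z of the grasp point in the tool frame, in mm); z points along the fingers, y is the direction in which the jaws open and shut (so a half turn about z gives the same grasp; the last joint's range is limited). The gripper opens to 85 mm and grips with 20 to 120 N. Pads are 22 mm wide; open, the fingers measure 114 mm over their backs; the gripper's body (76 mm by 85 mm) begins 54 mm behind the grasp point. The pads swing forward as they close: fully open they stand 13 mm farther back than shut.
Start: joints at [-1.471, 0.259, 1.535, -0, 1.348, -0.203], TCP at [164.028, -524.976, 231.31] pointing down, gripper open.
Joint ranges: [-3.14, 3.14], [-0.91, 2.08], [0.19, 2.58], [-1.22, 4.36], [0.22, 2.71], [-3.12, 3.12]. Speed limits (rad/s): [2.57, 2.57, 3.14, 3.14, 3.14, 3.14].

### API

Orientations are given as a 3x3 rotation matrix whose columns are the frame's x, y, z axes.
In Python, from station import r gives the robot as it stands. The module is installed in compiled form; this text tells all that it offers.
- The arm moves only by the tool send_rows, never from a script. Its argument "steps" is one flat list of numbers, 7 for each row, row after row: the opening, from -1 (shut) to 1 (fully open), so that 0 is half open, then the shift along the tool's x, y, z in mm, then the turn, a rotation vector about the tool's x, y, z in degrees. A call has 1 to 20 rows; each row shifts and turns the pose as measured when the row begins, along the tool's axes as they then stand; what a row does not reach is not made up. A row lasts 1/10 s, in which the tool goes at most 50 mm and 8.59 degrees, less where a joint would pass 70% of its speed; a pose out of reach is approached as far as the arm can. A call with a gripper value outside its range is refused whole. The fingers move at their own pace and stop on an object; "newtons" is the grip in N (left out, the last holds). Time passes only in rows, so rows that do not move let the fingers close. It gives the time, the measured TCP pose, the force and the opening at its end, in the units of the state.
- r.get_obs(): the state, without advancing time (a new reading comes with each control period).
- r.get_image(name): name is "scene" or "top" or "wrist"; returns a dict with "image" (400x640x3 uint8, red, green, blue), "depth" (400x640 float32, mm along the optical axis (not along the pixel's ray), 0 where there is no reading), "fovy" (degrees; the focal length in pixels is half the picture's height over the tangent of half this angle, whatever the lens; pixels are square), "cx", "cy" (the principal point, pixels), "cam_to_world" (4x4, takes a point from camera to world coordinates). Camera axes: x right, y up, looking along -z (the intrinsics and any distortion apply to the point x, -y, -z); pixel columns grow to the right and rows downward; lengths in mm; the calibration is good to about 2 mm. A picture is of the moment at which its call begins.
- r.close_job(): hands the job in, once; it reports no verdict.
The state is a dict: "clock": time; "joint_positions": joint angles; "joint_vel": joint speeds; "joint_torque": joint torques, N m; "eef_pos": TCP position; "eef_rot": TCP orientation; "contact_force": force on the tool from outside, world axes, zero at the start; "ft_torque": the same for the moment, N m; "grip_width": opening from 0.0 (shut) to 1.0 (fully open).
Only numpy, scipy, OpenCV 4.12 (cv2) and the standard library are available. Lean on these libraries where they do the work, as an engineer would, in place of code of your own. Each camera call takes 0.05 s, during which the arm holds its last target. There are 200 camera calls.

## Working session

There is one attempt and no reset: what is moved stays moved. The work goes in short steps, Python scripts to look and compute and a tool call to move; the robot and the scene stay as the last step left them, time stands still between calls to the robot, and variables do not carry over. Pictures are saved under pics/ and viewed, about 8 in all and at most 12, crops included, and the job is handed in when it is done.

Besides the shell and the picture viewer there is one more tool, called in YAML: its name, and indented under it one key for each argument. send_rows: Moves the arm, as the interface text tells. Its arguments: {"type":"object","properties":{"steps":{"type":"array","items":{"type":"number"}},"newtons":{"type":"number"}},"required":["steps"]}

```bash
mkdir -p pics; cat > h.py <<'E'
import numpy as np, cv2
from station import r
def grab(n):
    d=r.get_image(n); np.savez(f'/tmp/{n}.npz',**d); return d
def pts(d):
    h,w=d['depth'].shape; f=h/2/np.tan(np.radians(d['fovy'])/2)
    u,v=np.meshgrid(np.arange(w),np.arange(h)); z=d['depth']
    P=np.stack([(u-d['cx'])/f*z,-(v-d['cy'])/f*z,-z,np.ones_like(z)],-1)
    return (P@np.array(d['cam_to_world']).T)[...,:3]
E
python3 - <<'E'
from h import *
ims=[]
for n in('scene','top'):
    d=grab(n); ims.append(d['image']); print(n,d['fovy'],d['cx'],d['cy'],{k:v for k,v in d.items() if k not in('image','depth')}.keys()); print(np.round(d['cam_to_world'],3)); print((d['depth']>0).mean())
    cv2.imwrite(f'pics/{n}0.png',d['image'][...,::-1])
print(r.get_obs())
print(r.grip_depth)
E
```

```text
scene 50.863128719547774 320.87458285001486 201.14297790667786 dict_keys(['fovy', 'cx', 'cy', 'cam_to_world'])
[[-3.38000e-01 -5.59000e-01  7.57000e-01  1.32759e+03]
 [ 9.41000e-01 -2.09000e-01  2.66000e-01  3.75940e+02]
 [ 9.00000e-03  8.02000e-01  5.97000e-01  6.41711e+02]
 [ 0.00000e+00  0.00000e+00  0.00000e+00  1.00000e+00]]
0.99577734375
top 42.89800883900564 316.35170406496405 198.28053782070052 dict_keys(['fovy', 'cx', 'cy', 'cam_to_world'])
[[ 3.000000e-03  9.990000e-01 -3.600000e-02  5.540510e+02]
 [-1.000000e+00  3.000000e-03  1.000000e-02  1.298070e+02]
 [ 1.000000e-02  3.600000e-02  9.990000e-01  1.211322e+03]
 [ 0.000000e+00  0.000000e+00  0.000000e+00  1.000000e+00]]
0.9959765625
{'clock': 0.1, 'joint_positions': array([-1.47082816e+00,  2.59297872e-01,  1.53595751e+00, -1.05264812e-05,
        1.34802332e+00, -2.02802573e-01]), 'joint_vel': array([ 0.00104338, -0.00108237, -0.00217859,  0.00082612, -0.00102605,
        0.00075373]), 'joint_torque': array([ 2.76107574e-03, -4.46970570e+01, -2.91245413e+01, -1.68792430e-04,
        6.26805529e-03,  3.12262936e-07]), 'eef_pos': array([ 163.96057494, -524.49598053,  230.54937626]), 'eef_rot': array([[ 9.54513347e-01,  2.98168138e-01, -1.78485547e-04],
       [ 2.98168009e-01, -9.54511931e-01,  1.67660475e-03],
       [ 3.29543531e-04, -1.65356029e-03, -9.99998579e-01]]), 'contact_force': array([ 0.34965587, -0.67513095,  0.01680152]), 'ft_torque': array([0.01098712, 0.02109578, 0.02696998]), 'grip_width': 0.9993803755858216}
-18.700000000000003
```

View pics/scene0.png

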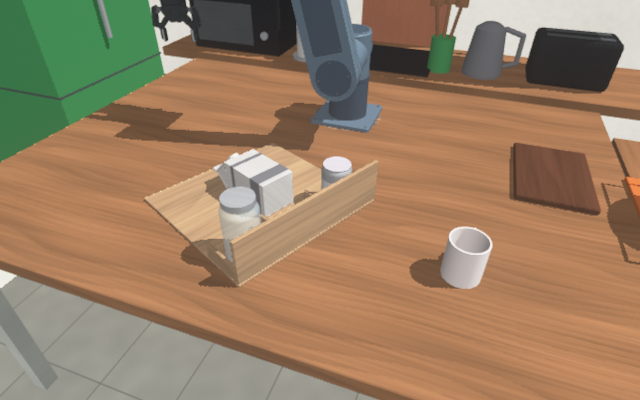

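View pics/top0.png

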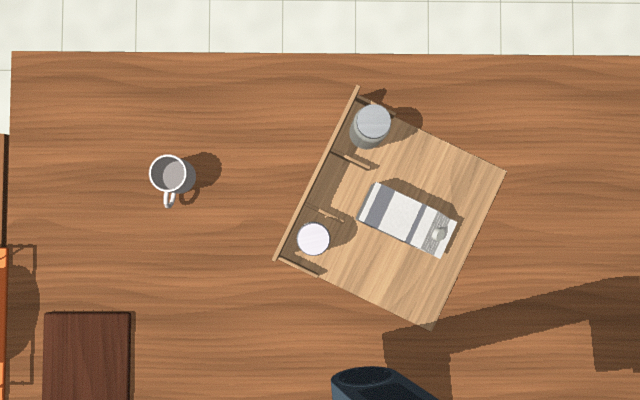

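The scene view shows the carton lying with its base towards the backboard. In the top view the backboard runs (357,86)–(276,260), the carton covers roughly (357..457,183..258) with its fin to the right, the jar is at (373,123) and the tin at (313,240).

```bash
python3 - <<'E'
from h import *
d=dict(np.load('/tmp/top.npz')); P=pts(d); z=P[...,2]
h,w=z.shape; v,u=np.mgrid[:h,:w]
def box(m): 
    q=P[m][:,:2].astype(np.float32); return cv2.minAreaRect(q)
reg=(u>265)&(u<515)&(v>75)&(v<335)
# backboard top
m=reg&(abs(z-120)<5)&(u<362); n,l,s,c=cv2.connectedComponentsWithStats(m.astype(np.uint8))
k=1+np.argmax(s[1:,4]); B=P[l==k]; print('board',len(B),box(l==k),B[:,2].mean())
bp=cv2.boxPoints(box(l==k)); 
# tray floor
m=reg&(abs(z-8)<5)
floor=P[m]; print('floor z',np.median(floor[:,2]))
(vx,vy,x0,y0)=cv2.fitLine(B[:,:2].astype(np.float32),cv2.DIST_HUBER,0,.01,.01).ravel()
ty=np.array([vx,vy]); 
tx=np.array([-ty[1],ty[0]]); tx=tx if tx[1]>0 else -tx; ty=np.array([-tx[1],tx[0]])
c=np.array(box(l==k)[0]); O=c-175*tx
print('yaw deg',np.degrees(np.arctan2(tx[1],tx[0])),'O',O,'board len',np.ptp(B[:,:2]@ty))
np.savez('/tmp/tray.npz',O=O,tx=tx,ty=ty)
T=np.stack([(P[...,:2]-O)@tx,(P[...,:2]-O)@ty,z],-1)
# floor extents via colour pale wood
mm=reg&(abs(z-8)<4)&(d['image'][...,0]>170); q=T[mm]; print('floor ext',np.percentile(q,[.5,99.5],0))
m=reg&(abs(z-100)<6)&(u>352)&(abs(T[...,1])<100)
n,l,s,c=cv2.connectedComponentsWithStats(m.astype(np.uint8)); k=1+np.argmax(s[1:,4]); 
print('carton top', len(T[l==k]),cv2.minAreaRect(T[l==k][:,:2].astype(np.float32)),T[l==k][:,2].mean())
# fin
for xx in range(-200,60,8):
    q=T[(abs(T[...,0]-xx)<4)&(abs(T[...,1])<90)&(z>25)]
    if len(q)>3: print(xx,len(q),np.round([q[:,1].min(),q[:,1].max(),np.median(q[:,2])],0))
for nm,zz in(('jar',150),('tin',110)):
    m=reg&(abs(z-zz-8)<6)&(T[...,0]<166); q=T[m]; print(nm,len(q),np.round(np.median(q,0)), np.round(np.ptp(q,axis=0)))
E
```

```text
board 885 ((650.2953491210938, 119.57182312011719), (10.112323760986328, 421.6116943359375), 64.2869873046875) 118.99994416803987
floor z 6.959287117232179
yaw deg 64.29459 O [574.39014435 -38.10949707] board len 421.61085951823696
floor ext [[-227.18350024 -208.22703547    4.05730225]
 [ 169.1859984   209.64061781   11.77458662]]
carton top 2941 ((-29.909408569335938, 4.440265655517578), (156.9018096923828, 92.77223205566406), 0.6707990169525146) 99.05659354353628
-160 104 [-43.  49.  55.]
-152 141 [-42.  49.  55.]
-144 95 [-43.  49.  57.]
-136 107 [-42.  49.  67.]
-128 117 [-41.  49.  75.]
-120 135 [-42.  49.  83.]
-112 119 [-42.  49.  88.]
-104 125 [-42.  50.  97.]
-96 154 [-42.  50.  99.]
-88 158 [-42.  50.  99.]
-80 153 [-42.  50.  99.]
-72 160 [-42.  50.  99.]
-64 162 [-42.  50.  99.]
-56 157 [-41.  50.  99.]
-48 158 [-41.  50.  99.]
-40 155 [-42.  50.  99.]
-32 155 [-41.  51.  99.]
-24 155 [-40.  51.  99.]
-16 156 [-41.  51.  99.]
-8 157 [-41.  51.  99.]
0 158 [-41.  51.  99.]
8 155 [-41.  51.  99.]
16 160 [-41.  51.  99.]
24 158 [-41.  52.  99.]
32 158 [-41.  52.  99.]
40 159 [-40.  51.  99.]
48 193 [-41.  51.  91.]
jar 896 [ 112. -145.  157.] [69. 71. 11.]
tin 818 [118. 130. 117.] [ 81. 324.  12.]
```

send_rows:
  steps: [0,40,-17,4,0,0,0,0,40,-17,4,0,0,0,0,40,-17,4,0,0,0,0,40,-17,4,0,0,0,0,40,-17,4,0,0,0,0,40,-17,4,0,0,0,0,40,-17,4,0,0,0,0,40,-17,4,0,0,0,0,36,-18,4,0,0,0,0,0,0,0,0,0,-7.8,0,0,0,0,0,0,-7.8,0,0,0,0,0,0,-7.8,0,0,0,0,0,0,-7.8,0,0,0,0,0,0,-7.8,0,0,0,0,0,0,-7.8]

```text
clock: 1.6
eef_pos: [466.9, -257.9, 185.9]
eef_rot: [[0.41, 0.912, -0.008], [0.912, -0.41, 0.011], [0.007, -0.012, -1.0]]
contact_force: [-0.0, 0.3, 0.2]
grip_width: 0.5
```

send_rows:
  steps: [0,0,0,0,0,8.5,0,0,0,0,0,0,8.5,0,0,0,0,0,0,8.5,0,0,0,0,0,0,8.5,0]

```text
clock: 2.0
eef_pos: [470.3, -252.8, 188.9]
eef_rot: [[0.326, 0.919, 0.224], [0.752, -0.395, 0.527], [0.572, -0.003, -0.82]]
contact_force: [-0.4, 0.6, -0.9]
grip_width: 0.5
```

```bash
cat >> h.py <<'E'
def st():
    o=r.get_obs(); t=np.load('/tmp/tray.npz'); p=o['eef_pos']; q=p[:2]-t['O']; R=np.array(o['eef_rot'])
    F=np.eye(3);F[:2,0]=t['tx'];F[:2,1]=t['ty']
    print('t',o['clock'],'tray pos',np.round([q@t['tx'],q@t['ty'],p[2]],1),'grip',round(o['grip_width'],2),'F',np.round(F.T@o['contact_force'],1))
    print('tool in tray\n',np.round(F.T@R,3),'\nj',np.round(o['joint_positions'],2)); return o,F,R
E
python3 -c "from h import *;st()"
```

```text
t 2.0 tray pos [-238.6    0.6  188.9] grip 0.5 F [ 0.4  0.6 -0.9]
tool in tray
 [[ 0.819  0.042  0.572]
 [ 0.033 -0.999  0.027]
 [ 0.572 -0.003 -0.82 ]] 
j [-1.03  0.41  1.58  0.48  1.54 -0.74]
```

send_rows:
  steps: [0,-20,0,0,0,8.5,1,0,-20,0,0,0,8.5,1,0,0,0,0,0,8.5,0]

```text
clock: 2.3
eef_pos: [458.0, -284.9, 165.3]
eef_rot: [[0.221, 0.907, 0.359], [0.438, -0.421, 0.794], [0.871, -0.018, -0.491]]
contact_force: [0.2, 1.1, -0.7]
grip_width: 0.5
```

```bash
python3 -c "
from h import *;st()
d=grab('wrist');cv2.imwrite('pics/w1.png',d['image'][...,::-1])"
```

```text
t 2.3 tray pos [-272.8   -2.2  165.3] grip 0.5 F [ 1.1  0.3 -0.7]
tool in tray
 [[ 0.491  0.014  0.871]
 [-0.009 -1.     0.021]
 [ 0.871 -0.018 -0.491]] 
j [-1.21  0.68  1.52  0.68  1.79 -0.92]
```

View pics/w1.png

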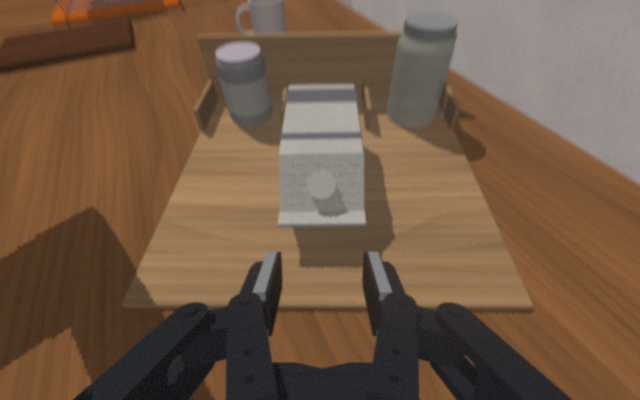

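The wrist view shows the fingers straddling the fin's centre, the fin edge at (321,222), and the way in is clear. Next I descend in front of the fin.

send_rows:
  steps: [0,-20,-1.5,29,0,0,0,0,-20,-1.5,29,0,0,0,0,-20,-1.5,29,0,0,0,0,-18,-1,29,0,0,0,0,0,0,0,0,0,0]

```text
clock: 2.85
eef_pos: [475.0, -222.9, 29.0]
eef_rot: [[0.232, 0.904, 0.358], [0.429, -0.426, 0.796], [0.873, -0.031, -0.487]]
contact_force: [-0.4, 0.1, -0.2]
grip_width: 0.499
```

```bash
python3 -c "
from h import *;st()"
```

```text
t 2.85 tray pos [-209.6    9.4   29. ] grip 0.5 F [-0.   0.4 -0.2]
tool in tray
 [[ 0.488  0.009  0.873]
 [-0.023 -0.999  0.023]
 [ 0.873 -0.031 -0.487]] 
j [-1.15  0.84  1.66  0.71  1.53 -1.07]
```

send_rows:
  steps: [0,9,2,18,0,0,0,0,9,2,18,0,0,0,0,9,2,18,0,0,0,0,0,0,0,0,0,0]

```text
clock: 3.25
eef_pos: [508.8, -171.0, 30.0]
eef_rot: [[0.23, 0.905, 0.358], [0.438, -0.424, 0.793], [0.869, -0.026, -0.494]]
contact_force: [-0.6, 0.4, 0.2]
grip_width: 0.501
```

```bash
python3 -c "
from h import *;st()"
```

```text
t 3.25 tray pos [-148.1    1.4   30. ] grip 0.5 F [0.1 0.8 0.2]
tool in tray
 [[ 0.494  0.01   0.869]
 [-0.017 -1.     0.022]
 [ 0.869 -0.026 -0.494]] 
j [-1.06  0.81  1.72  0.78  1.46 -1.06]
```

send_rows:
  steps: [0,9.6,0,-3.7,0,-3,0,0,9.6,0,-3.7,0,-3,0,0,9.6,0,-3.7,0,-3,0,0,9.6,0,-3.7,0,-3,0,0,9.6,0,-3.7,0,-3,0]

```text
clock: 3.75
eef_pos: [516.0, -164.4, 82.8]
eef_rot: [[0.318, 0.905, 0.284], [0.643, -0.426, 0.637], [0.697, -0.02, -0.717]]
contact_force: [-1.0, -0.4, -1.9]
grip_width: 0.504
```

```bash
python3 -c "
from h import *;st()
d=grab('wrist');cv2.imwrite('pics/w2.png',d['image'][...,::-1])"
```

```text
t 3.75 tray pos [-139.2   -2.2   82.8] grip 0.5 F [-0.8  0.8 -1.9]
tool in tray
 [[ 0.717  0.009  0.697]
 [-0.007 -1.     0.021]
 [ 0.697 -0.02  -0.717]] 
j [-0.95  0.57  1.75  0.67  1.34 -0.84]
```

View pics/w2.png

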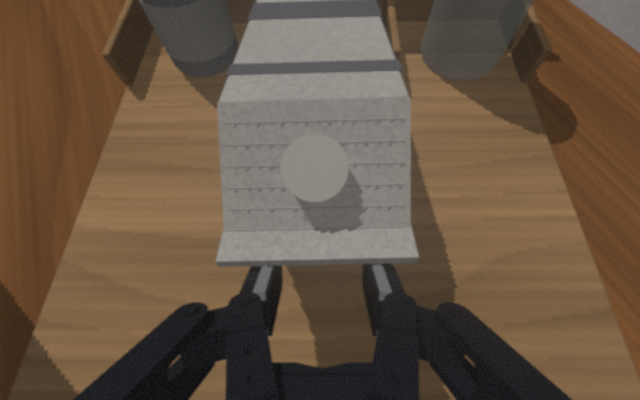

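The wrist view shows the fin edge at (318,262) resting over both fingers. I check its height numerically before going on.

```bash
cat >> h.py <<'E'
def prof(n='wrist',save=None):
    d=grab(n); 
    if save: cv2.imwrite(save,d['image'][...,::-1])
    t=np.load('/tmp/tray.npz'); P=pts(d); return d,np.stack([(P[...,:2]-t['O'])@t['tx'],(P[...,:2]-t['O'])@t['ty'],P[...,2]],-1)
E
python3 -c "
from h import *
d,T=prof()
for v in (10,50,90,110,150,215,235,250,258,275): print(v,np.round(T[v,[240,280,320,370,400]],0).tolist())"
```

```text
10 [[169.0, 94.0, 26.0], [-178.0, -7.0, 247.0], [44.0, -1.0, 105.0], [44.0, -38.0, 105.0], [170.0, -90.0, 24.0]]
50 [[-18.0, 45.0, 121.0], [-19.0, 21.0, 122.0], [-21.0, -3.0, 123.0], [-21.0, -32.0, 123.0], [124.0, -88.0, 9.0]]
90 [[-64.0, 36.0, 135.0], [-63.0, 17.0, 134.0], [-64.0, -3.0, 134.0], [-65.0, -28.0, 136.0], [-65.0, -42.0, 136.0]]
110 [[-77.0, 35.0, 135.0], [-77.0, 16.0, 135.0], [-76.0, -3.0, 134.0], [-77.0, -27.0, 135.0], [-76.0, -41.0, 134.0]]
150 [[-93.0, 35.0, 125.0], [-93.0, 16.0, 125.0], [-100.0, -4.0, 135.0], [-93.0, -28.0, 125.0], [-93.0, -42.0, 125.0]]
215 [[-120.0, 36.0, 110.0], [-120.0, 16.0, 110.0], [-121.0, -4.0, 111.0], [-120.0, -28.0, 110.0], [-120.0, -42.0, 110.0]]
235 [[-130.0, 35.0, 108.0], [-130.0, 15.0, 109.0], [-130.0, -4.0, 108.0], [-130.0, -28.0, 108.0], [-130.0, -42.0, 109.0]]
250 [[-138.0, 34.0, 110.0], [-138.0, 15.0, 109.0], [-138.0, -4.0, 110.0], [-138.0, -27.0, 111.0], [-138.0, -41.0, 110.0]]
258 [[-143.0, 32.0, 112.0], [-142.0, 14.0, 111.0], [-142.0, -4.0, 112.0], [-142.0, -27.0, 110.0], [-141.0, -40.0, 110.0]]
275 [[-129.0, 61.0, 8.0], [-146.0, 17.0, 90.0], [-129.0, -2.0, 8.0], [-150.0, -26.0, 112.0], [-128.0, -64.0, 9.0]]
```

send_rows:
  steps: [0,9.6,-0.7,-3.7,0,-3,0,0,9.6,-0.7,-3.7,0,-3,0,0,9.6,-0.7,-3.7,0,-3,0,0,9.6,-0.7,-3.7,0,-3,0,0,9.6,-0.7,-3.7,0,-3,0,0,9.6,-0.7,-3.7,0,-3,0,0,9.6,-0.7,-3.7,0,-3,0,0,9.6,-0.7,-3.7,0,-3,0]

```text
clock: 4.65
eef_pos: [531.3, -126.3, 151.6]
eef_rot: [[0.411, 0.903, 0.13], [0.849, -0.43, 0.306], [0.332, -0.016, -0.943]]
contact_force: [-0.3, -1.3, -0.9]
grip_width: 0.505
```

```bash
python3 -c "
from h import *
st()
d,T=prof(save='pics/w3.png')
for v in (10,50,90,110,150,215,235,250,258,275): print(v,np.round(T[v,[240,280,320,370,400]],0).tolist())"
```

```text
t 4.65 tray pos [-98.2   0.6 151.6] grip 0.5 F [-1.3 -0.3 -0.9]
tool in tray
 [[ 0.943  0.004  0.332]
 [-0.002 -1.     0.016]
 [ 0.332 -0.016 -0.943]] 
j [-0.66  0.33  1.7   0.35  1.22 -0.35]
10 [[130.0, 85.0, 9.0], [64.0, 29.0, 110.0], [63.0, 2.0, 111.0], [63.0, -31.0, 112.0], [105.0, -67.0, 47.0]]
50 [[21.0, 46.0, 143.0], [20.0, 24.0, 144.0], [20.0, 1.0, 144.0], [19.0, -27.0, 145.0], [69.0, -67.0, 48.0]]
90 [[-11.0, 40.0, 167.0], [-12.0, 20.0, 168.0], [-12.0, 0.0, 169.0], [-12.0, -24.0, 168.0], [-12.0, -38.0, 170.0]]
110 [[-22.0, 38.0, 171.0], [-22.0, 19.0, 171.0], [-23.0, 0.0, 172.0], [-22.0, -23.0, 171.0], [-22.0, -37.0, 171.0]]
150 [[-41.0, 39.0, 169.0], [-41.0, 19.0, 170.0], [-43.0, 0.0, 179.0], [-41.0, -24.0, 169.0], [-41.0, -38.0, 169.0]]
215 [[-72.0, 40.0, 164.0], [-72.0, 20.0, 165.0], [-72.0, 0.0, 164.0], [-67.0, -3.0, 314.0], [-72.0, -39.0, 164.0]]
235 [[-82.0, 39.0, 167.0], [-82.0, 20.0, 167.0], [-82.0, 0.0, 166.0], [-82.0, -24.0, 168.0], [-82.0, -38.0, 167.0]]
250 [[-89.0, 38.0, 171.0], [-88.0, 19.0, 172.0], [-88.0, 0.0, 172.0], [-88.0, -23.0, 173.0], [-88.0, -37.0, 172.0]]
258 [[-92.0, 38.0, 171.0], [-92.0, 19.0, 171.0], [-92.0, 0.0, 172.0], [-92.0, -23.0, 171.0], [-92.0, -38.0, 171.0]]
275 [[-139.0, 84.0, 8.0], [-104.0, 21.0, 155.0], [-138.0, 3.0, 8.0], [-98.0, -22.0, 180.0], [-137.0, -77.0, 8.0]]
```

View pics/w3.png

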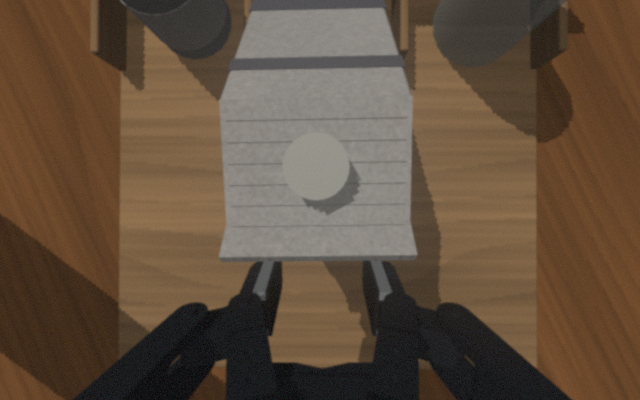

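send_rows:
  steps: [0,9.6,0,-3.7,0,-3,0,0,9.6,0,-3.7,0,-3,0,0,9.6,0,-3.7,0,-3,0,0,9.6,0,-3.7,0,-3,0,0,9.6,0,-3.7,0,-3,0]

```text
clock: 5.2
eef_pos: [548.8, -90.4, 181.4]
eef_rot: [[0.432, 0.902, 0.012], [0.899, -0.431, 0.072], [0.07, -0.02, -0.997]]
contact_force: [-0.3, -0.3, 0.1]
grip_width: 0.503
```

```bash
python3 -c "
from h import *
st()
d,T=prof(save='pics/w4.png')
for v in (10,50,90,110,150,215,235,250,258,275): print(v,np.round(T[v,[240,280,320,400]],0).tolist())"
```

```text
t 5.2 tray pos [-58.2   0.4 181.4] grip 0.5 F [-0.4  0.2  0.1]
tool in tray
 [[ 0.998  0.002  0.07 ]
 [ 0.001 -1.     0.02 ]
 [ 0.07  -0.02  -0.997]] 
j [-0.41  0.31  1.59  0.07  1.26  0.01]
10 [[15.0, -3.0, 330.0], [84.0, 28.0, 107.0], [84.0, 2.0, 110.0], [110.0, -66.0, 26.0]]
50 [[52.0, 45.0, 149.0], [52.0, 23.0, 149.0], [52.0, 1.0, 151.0], [76.0, -67.0, 34.0]]
90 [[29.0, 38.0, 178.0], [29.0, 19.0, 177.0], [29.0, 0.0, 179.0], [29.0, -37.0, 180.0]]
110 [[20.0, 37.0, 183.0], [20.0, 19.0, 183.0], [20.0, 0.0, 183.0], [20.0, -37.0, 183.0]]
150 [[2.0, 38.0, 185.0], [2.0, 19.0, 186.0], [3.0, -0.0, 197.0], [2.0, -37.0, 185.0]]
215 [[-30.0, 39.0, 189.0], [-29.0, 20.0, 188.0], [-29.0, 0.0, 189.0], [-29.0, -38.0, 189.0]]
235 [[-38.0, 39.0, 193.0], [-38.0, 19.0, 194.0], [-38.0, 0.0, 193.0], [-37.0, -38.0, 193.0]]
250 [[-44.0, 37.0, 198.0], [-42.0, 18.0, 201.0], [-43.0, -0.0, 200.0], [-42.0, -37.0, 200.0]]
258 [[-46.0, 36.0, 203.0], [-45.0, 18.0, 203.0], [-45.0, -0.0, 202.0], [-45.0, -36.0, 203.0]]
275 [[-160.0, 99.0, 8.0], [-62.0, 21.0, 188.0], [-159.0, 5.0, 8.0], [-158.0, -89.0, 8.0]]
```

send_rows:
  steps: [0,8,0,-3.1,0,-2.5,0,0,8,0,-3.1,0,-2.5,0,0,6,0,-2.3,0,-1.8,0,0,0,0,0,0,0,0]

```text
clock: 5.65
eef_pos: [558.1, -69.7, 189.2]
eef_rot: [[0.427, 0.903, -0.045], [0.903, -0.428, -0.032], [-0.048, -0.027, -0.998]]
contact_force: [-0.0, 0.1, 0.5]
grip_width: 0.495
```

```bash
python3 -c "
from h import *
st()
d,T=prof(save='pics/w5.png')
for v in (10,50,90,110,150,215,235,250,258,275): print(v,np.round(T[v,[240,280,320,400]],0).tolist())"
```

```text
t 5.65 tray pos [-35.5   0.9 189.2] grip 0.49 F [0.1 0.1 0.5]
tool in tray
 [[ 0.999  0.006 -0.048]
 [ 0.007 -1.     0.027]
 [-0.048 -0.027 -0.998]] 
j [-0.29  0.34  1.53 -0.05  1.31  0.16]
10 [[107.0, 69.0, 48.0], [95.0, 28.0, 110.0], [95.0, 4.0, 111.0], [114.0, -65.0, 8.0]]
50 [[69.0, 43.0, 158.0], [69.0, 22.0, 158.0], [69.0, 2.0, 159.0], [69.0, -37.0, 160.0]]
90 [[51.0, 37.0, 185.0], [51.0, 19.0, 184.0], [51.0, 1.0, 185.0], [51.0, -34.0, 186.0]]
110 [[42.0, 37.0, 186.0], [43.0, 19.0, 188.0], [43.0, 1.0, 188.0], [43.0, -34.0, 187.0]]
150 [[26.0, 37.0, 193.0], [28.0, 17.0, 203.0], [28.0, 1.0, 204.0], [26.0, -35.0, 192.0]]
215 [[-3.0, 38.0, 200.0], [-3.0, 19.0, 200.0], [-3.0, 1.0, 200.0], [-2.0, -36.0, 200.0]]
235 [[-9.0, 36.0, 208.0], [-9.0, 18.0, 209.0], [-8.0, 0.0, 209.0], [-8.0, -35.0, 208.0]]
250 [[-13.0, 34.0, 216.0], [-12.0, 17.0, 216.0], [-12.0, 0.0, 216.0], [-12.0, -34.0, 215.0]]
258 [[-149.0, 105.0, 7.0], [-30.0, 21.0, 194.0], [-147.0, 6.0, 7.0], [-144.0, -91.0, 8.0]]
275 [[-174.0, 107.0, 8.0], [-38.0, 21.0, 198.0], [-172.0, 6.0, 7.0], [-168.0, -93.0, 8.0]]
```

send_rows:
  steps: [0,0,0,0,0,0,0,0,0,0,0,0,0,0,0,0,0,0,0,0,0,0,0,0,0,0,0,0]

```text
clock: 6.1
eef_pos: [556.1, -73.1, 187.3]
eef_rot: [[0.43, 0.901, -0.048], [0.902, -0.432, -0.027], [-0.045, -0.032, -0.998]]
contact_force: [0.1, 0.4, 0.5]
grip_width: 0.496
```

```bash
python3 -c "
from h import *
st()
d,T=prof('top',save='pics/t2.png')
z=T[...,2]
def m(lo,hi,x0=-60,x1=165): 
  k=(z>lo)&(z<hi)&(abs(T[...,1])<62)&(T[...,0]>x0)&(T[...,0]<x1); q=T[k]
  print(lo,hi,len(q), cv2.minAreaRect(q[:,:2].astype(np.float32)) if len(q) else '', np.round(q.min(0)),np.round(q.max(0)))
m(212,225);m(160,212,30)
"
```

```text
t 6.1 tray pos [-39.5   1.3 187.3] grip 0.5 F [0.4 0.1 0.5]
tool in tray
 [[ 0.999  0.002 -0.045]
 [ 0.003 -0.999  0.031]
 [-0.045 -0.032 -0.998]] 
j [-0.3   0.34  1.54 -0.04  1.31  0.15]
212 225 124 ((109.00932312011719, 6.437335968017578), (5.424258232116699, 91.279296875), 0.882921576499939) [106. -39. 213.] [112.  52. 224.]
160 212 1821 ((104.47561645507812, 6.527717590332031), (91.37560272216797, 91.49707794189453), 1.2297576665878296) [ 59. -40. 160.] [151.  52. 211.]
```

View pics/t2.png

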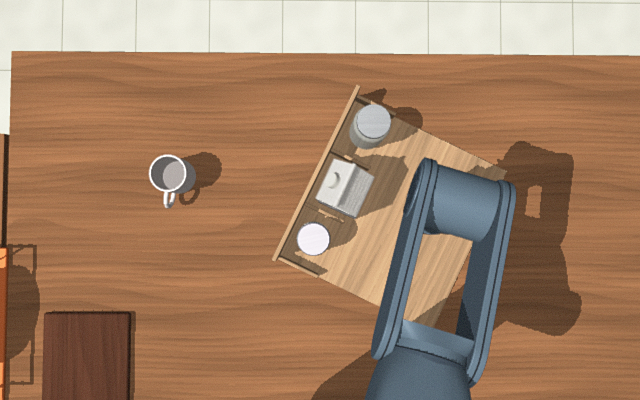

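The top view shows the carton standing in the lane, centred at about (343,186), upright and some 17 mm short of the backboard. The jar, tin and mug are untouched. I retreat, tilt the tool and push low.

send_rows:
  steps: [0,-30,0,0,0,8,0,0,-30,0,0,0,8,0,0,-30,0,0,0,8,0,0,0,0,0,0,8,0,0,0,0,0,0,8,0,0,0,0,0,0,8,0,0,0,0,0,0,0,0]

```text
clock: 6.85
eef_pos: [522.6, -151.6, 182.4]
eef_rot: [[0.293, 0.907, 0.301], [0.613, -0.42, 0.668], [0.733, -0.011, -0.68]]
contact_force: [0.2, 0.3, 0.3]
grip_width: 0.501
```

```bash
python3 -c "
from h import *
st()"
```

```text
t 6.85 tray pos [-124.7   -2.6  182.4] grip 0.5 F [ 0.4 -0.1  0.3]
tool in tray
 [[ 0.68   0.015  0.733]
 [ 0.002 -1.     0.018]
 [ 0.733 -0.011 -0.68 ]] 
j [-0.95  0.45  1.69  0.69  1.51 -0.74]
```

send_rows:
  steps: [0,-1,-1.6,37,0,0,0,0,-1,-1.6,37,0,0,0,0,-1,-1.6,37,0,0,0,0,-1,-1.6,37,0,0,0,0,-1,-1.6,37,0,0,0,0,0,0,0,0,0,0]

```text
clock: 7.45
eef_pos: [573.7, -28.8, 49.8]
eef_rot: [[0.294, 0.907, 0.303], [0.629, -0.422, 0.653], [0.719, -0.001, -0.695]]
contact_force: [-0.8, 1.3, 0.5]
grip_width: 0.5
```

```bash
python3 -c "
from h import *
st()"
```

```text
t 7.45 tray pos [ 8.   4.7 49.8] grip 0.5 F [0.8 1.2 0.5]
tool in tray
 [[ 0.695  0.013  0.719]
 [ 0.008 -1.     0.01 ]
 [ 0.719 -0.001 -0.695]] 
j [-0.72  0.6   1.86  0.86  1.15 -0.84]
```

send_rows:
  steps: [0,5.5,0,8.6,0,0,0,0,5.5,0,8.6,0,0,0,0,5.5,0,8.6,0,0,0,0,5.5,0,8.6,0,0,0,0,2.8,0,2.9,0,0,0,0,2.8,0,2.9,0,0,0,0,2.8,0,2.9,0,0,0]

```text
clock: 8.15
eef_pos: [600.3, 18.1, 44.9]
eef_rot: [[0.289, 0.907, 0.307], [0.638, -0.421, 0.644], [0.714, 0.01, -0.7]]
contact_force: [-1.6, -2.4, -0.2]
grip_width: 0.498
```

```bash
cat > c.py <<'E'
from h import *
st()
d,T=prof('top',save='pics/t3.png')
z=T[...,2]
def m(lo,hi,x0=-60,x1=169): 
  k=(z>lo)&(z<hi)&(abs(T[...,1])<62)&(T[...,0]>x0)&(T[...,0]<x1); q=T[k]
  print(lo,hi,len(q), cv2.minAreaRect(q[:,:2].astype(np.float32)) if len(q) else '')
m(212,225,60);m(160,212,50)
E
python3 c.py
```

```text
t 8.15 tray pos [61.9  1.  44.9] grip 0.5 F [-2.9  0.4 -0.2]
tool in tray
 [[ 0.7    0.014  0.714]
 [ 0.017 -1.     0.003]
 [ 0.714  0.01  -0.7  ]] 
j [-0.61  0.6   1.86  0.92  1.08 -0.81]
212 225 125 ((112.72050476074219, 4.479148864746094), (5.0023627281188965, 91.2547378540039), 0.6490654945373535)
160 212 1752 ((113.0980453491211, 4.854637145996094), (91.37828063964844, 91.54637908935547), 1.0751622915267944)
```

Sliding under about 3 N; about 10 mm to go.

send_rows:
  steps: [0,2.8,0,2.9,0,0,0,0,2.8,0,2.9,0,0,0,0,2.8,0,2.9,0,0,0]

```text
clock: 8.5
eef_pos: [605.8, 28.2, 44.7]
eef_rot: [[0.289, 0.906, 0.308], [0.639, -0.422, 0.643], [0.713, 0.011, -0.701]]
contact_force: [-24.7, -30.6, 18.7]
grip_width: 0.501
```

```bash
python3 c.py
```

```text
t 8.5 tray pos [73.3  0.5 44.7] grip 0.5 F [-38.3   9.   18.7]
tool in tray
 [[ 0.701  0.012  0.713]
 [ 0.016 -1.     0.001]
 [ 0.713  0.011 -0.701]] 
j [-0.59  0.6   1.86  0.94  1.07 -0.8 ]
212 225 123 ((123.5796890258789, 4.285892486572266), (5.030641555786133, 91.39887237548828), 0.45861220359802246)
160 212 1741 ((123.45504760742188, 4.310386657714844), (89.1891098022461, 91.68689727783203), 0.3897775709629059)
```

It's against the board (x ≈ 123.5, and the push force jumped to about 38 N). I back off.

send_rows:
  steps: [0,-3,0,-4,0,0,0,0,-7,0,-7.5,0,0,0,0,-14,0,-15,0,0,0,0,-20,0,-25,0,0,0,0,-20,0,-40,0,0,0,0,0,0,-40,0,0,0,0,0,0,0,0,0,0,0,0,0,0,0,0,0]

```text
clock: 9.35
eef_pos: [543.6, -100.5, 92.8]
eef_rot: [[0.289, 0.907, 0.306], [0.636, -0.42, 0.647], [0.716, 0.008, -0.698]]
contact_force: [0.3, -0.1, -0.8]
grip_width: 0.507
```

```bash
python3 c.py; python3 -c "
from h import *
d,T=prof('scene',save='pics/s2.png')"
```

```text
t 9.35 tray pos [-69.6   0.7  92.8] grip 0.51 F [ 0.  -0.3 -0.8]
tool in tray
 [[ 0.698  0.015  0.716]
 [ 0.016 -1.     0.005]
 [ 0.716  0.008 -0.698]] 
j [-0.85  0.54  1.81  0.75  1.28 -0.83]
212 225 120 ((123.56867980957031, 4.297218322753906), (4.98563289642334, 91.47306060791016), 0.5957200527191162)
160 212 1755 ((123.08377075195312, 4.162361145019531), (92.0935287475586, 90.85504913330078), 89.80623626708984)
```

View pics/s2.png

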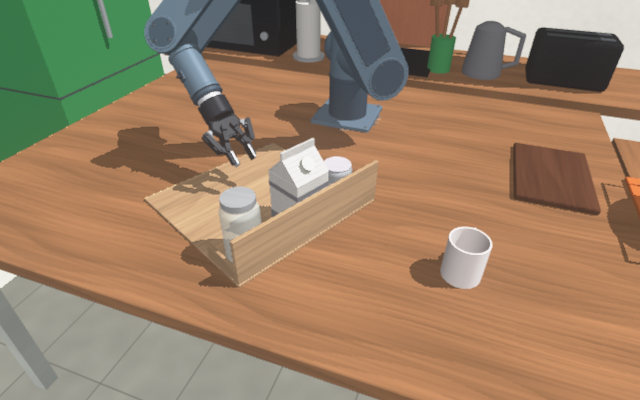

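The scene view shows the carton upright against the backboard at about (305,175). The jar, tin and mug are in place and the gripper is clear.

```bash
python3 -c "
from h import *
r.close_job()"
```

```text
the job is handed in; nothing more can be done
```

The carton is standing upright in the middle lane, flat against the backboard, and the job is handed in. No verdict was reported. I hooked the half-open fingers under the fin and turned the carton about its base edge until it dropped onto its base. Then I pushed it low along the lane at about 3 N until it met the backboard.

- **Carton:** its centre measured x ≈ 123.5 mm and y ≈ +4 mm in the tray frame. It is square to within about 0.01 rad, and the fin and body centres agree to within 0.5 mm, so it is upright.
- **Other objects:** the jar, tin and mug stood where they started in the last pictures. I checked this by eye and did not measure it.
- **Robot:** the gripper was clear, with wrist force under 1 N. The clock read about 9.5 s at hand-in.
- **Close to a limit:** one push reading at the backboard showed about 38 N along the lane (about 44 N in total), before I backed off. The fingertips were the intended contact, so the 40 N limit on the arm and gripper body should not apply, but I did not check this separately.
- **Disagreement:** during the lift, the wrist camera put the carton up to about 7 mm further to −y than the top camera had placed it at the start. That was small enough not to matter here.

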